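# Load a lens cassette into the lamp bay through its one-way flap

## Task

Pick up the blue lens cassette, set it on the steel apron in front of the orange flap, and slide it in through the sprung flap (do not lift it over) with its long sides along the bay. Push it fully home under the lamp: against the red end stop and sideways against both brass dowels, and leave it there with the flap shut behind it. Leave the drop bottle, the jar and the tissue box where they stand.

Things in the scene. Friction and masses are not known exactly. Their poses are not given: they have to be found in the camera images.
- bay: Fixed bay on a steel plate 6 mm thick. Origin on the table in mid gateway; own +y is the way in (world +y, turned up to 0.25 rad either way), +x across, away from the robot, z up. All 'bay' numbers are mm in this frame. Plate top z=6, x -70..100, y -140..235; y<-20 is bare apron. Guide wall inner face x=-36, outer -48, y -20..85, top z=28. Hinge post x 45..59, y -7..7, top z=32.
- flap (a joint): Orange flap, 80 mm long, 4 thick, bay z 8..32, on a vertical hinge at bay x=46, y=0, closing the gateway towards -x. 0 = shut; grows (rad) as its free end swings inward to +y, to 1.5; it cannot swing outward. A spring shuts it (0.036 N m shut, 0.126 N m at 1.5). It sweeps 80 mm radius, so it shuts only when cassette and fingers are clear of that.
- nest (a point): Where the cassette's origin lies when home: bay x=-14, y=135, z=6, axes as the bay's. Its rear face is then at bay y=95. The nest is open on its +x side, so a closed gripper can go down beside the cassette there and push it to -x.
- dowels (a point): Point midway between the two brass dowels, on the plate: bay x=-49, y=135, z=6. Dowel diameter 10 mm, centres at bay y=103 and y=167, top z=28; the home cassette's -x side touches both at x=-44.
- stop (a point): Middle of the red end stop's face at the plate: bay x=-14, y=175, z=6. The stop is 70 mm wide (x -49..21), 12 thick, top z=30. Stop, dowels and guide wall are smooth and slippery (friction about 0.15).
- lamp_edge (a point): Middle of the lower front edge of the white lamp head over the nest: bay x=-14, y=100, z=140. Head x -36..8, y 100..228, z 138..178, on a column at x -34..6, y 202..228. A gripper pointing straight down strikes this edge before the cassette is home: lean the tool so that its tips point down and forward, towards bay +y.
- cassette: Loose blue lens cassette, a plain block 60 (own x) by 80 (own y) by 24 high with six lens discs printed flat on top; about 0.2 kg. Origin at the centre of its underside. Either end may lead. Starts flat on the table at the -y side of the bay.
- drops: Bystander: small white drop bottle, diameter 30, 65 high, standing on the table on the +x side of the bay; origin at the centre of its underside.
- jar: Bystander: amber jar, diameter 60, 75 high, standing on the -x side of the bay; origin at the centre of its underside.
- tissues: Bystander: cardboard tissue box 75 x 110 x 50 high, on the -x side of the bay; origin at the centre of its underside.

How it is judged:
By the outcome, as a careful person would: the job done as asked, in the order asked, and still so for the second after the job is handed in, with the robot touching nothing.
It also fails if it takes over 67 s, if anything falls off the work surface, if the arm or the gripper's body presses on something with over 40 N, if the wrist force passes 120 N, or if a joint passes its speed limit or range.

## Robot

A 6-joint arm with a two-finger parallel gripper is mounted at the origin on the work surface. World frame = base frame: x ahead of the robot, y to its left, z up, the work surface at z = 0. Lengths are in mm, angles in rad, forces in N, time in s.
With the tool pointing down it reaches from about 275 to 975 mm from the base axis. Payload 8.4 kg.
Tool frame: the origin (TCP) lies on the centre line of the jaws, within the pads' length; the fingertips stand 19 mm ahead of it and the grasp point (between the pads) is the TCP; z points along the fingers, y is the line along which they close (so a half turn about z gives the same grasp; the last joint's range is limited). The gripper opens to 92 mm and grips with 3 to 60 N. Pads are 20 mm wide; open, the fingers measure 128 mm over their backs; the gripper's body (75 mm by 189 mm) begins 69 mm behind the grasp point.
Start: joints at [-1.136, 0.353, 1.633, -0, 1.155, -0.002], TCP at [264.4, -566.322, 233.583] pointing down, gripper open.
Joint ranges: [-2.63, 2.63], [-0.92, 2.1], [0.06, 2.66], [-1.3, 4.44], [0, 2.69], [-3.02, 3.02]. Speed limits (rad/s): [2.22, 2.22, 2.79, 3.14, 3.14, 3.14].

## Interface

Orientations are given as a rotation vector (axis times angle).
In Python, from workcell import read_state, camera, calibration, hand_in, find_in, place_of gives the robot as it stands. The module is installed in compiled form; this text tells all that it offers.
- The arm moves only by the tool step_arm, never from a script. Its arguments are lists of equal length, an entry for each row: "dp": the shift along the tool's x, y, z each as a share of 300 mm, from -1 to 1, a list of three; "delta_rot": the turn, a rotation vector about the tool's x, y, z each as a share of 30 degrees, from -1 to 1, a list of three; "fingers": the closure, from -1 (fully open) to 1 (shut). A call has 1 to 12 rows; each row shifts and turns the commanded pose from where the row before left it, along the tool's axes as they then stand; what a row does not reach is not made up. A row lasts 1/12 s, in which the tool goes at most 41.7 mm and 7.16 degrees, less where a joint would pass 70% of its speed; a pose out of reach is approached as far as the arm can. A call with a number of a shift or a turn outside -1 to 1 is refused whole. A call with a gripper value outside its range is refused whole. The fingers move at their own pace and stop on an object; the grip force is fixed at half the most. Time passes only in rows, so rows that do not move let the fingers close. It gives the time, the measured TCP pose, the force, the opening and the grip force at its end, in the units of the state.
- read_state(): the state, without advancing time (a new reading comes with each control period).
- camera(name): name is "scene" or "top" or "wrist"; returns (picture, depth): 420x560x3 uint8, red, green, blue; 420x560 float32, mm along the optical axis (not along the pixel's ray), 0 where there is no reading.
- calibration(name): a dict with "mtx" (3x3 intrinsics, pixels), "dist" ([k1, k2, p1, p2, k3] as OpenCV has them; the pictures are not rectified), "R" (3x3) and "t" (3): a world point X has camera coordinates R X + t. Camera axes: x right, y down, z forward; pixel columns grow to the right and rows downward; lengths in mm; the calibration is good to about 2 mm. A picture is of the moment at which its call begins: read the wrist's pose just before it. calibration takes no time and is no camera call; for the wrist camera it gives the pose at the moment of the call.
- hand_in(): hands the job in; it is judged then, once.
Trained networks look in the newest picture that a camera, given by its name, has taken for a name from the list of things; names that differ only in an ending like _2 or _b are one class to them, and where a whole thing is asked for, a point or a joint stands for the part that bears it (a point fixed in the world has none). Each returns a list of dicts, best first, with "score" (0 to 1); they miss things now and then, are a little off and sometimes report something else, mostly with a low value. They report only what shows in the picture. A call takes as long as a camera call.
- find_in(camera, query): "uv" ([column, row] in pixels, amid what is visible of it).
- place_of(camera, query): "uv" ([column, row] in pixels: a listed point, or the origin of a listed thing).
The state is a dict: "t": time; "q": joint angles; "qd": joint speeds; "joint_efforts": joint torques, N m; "tool_pos": TCP position; "orientation": TCP orientation; "ft_force": force on the tool from outside, world axes, zero at the start; "moment": the same for the moment, N m; "finger_gap": finger opening in mm; "finger_force": force on a finger pad.
Only numpy, scipy, OpenCV 4.12 (cv2) and the standard library are available. Lean on these libraries where they do the work, as an engineer would, in place of code of your own. Each camera call takes 0.05 s, during which the arm holds its last target. There are 200 camera calls.

## Working session

There is one attempt and no reset: what is moved stays moved. The work goes in short steps, Python scripts to look and compute and a tool call to move; the robot and the scene stay as the last step left them, time stands still between calls to the robot, and variables do not carry over. Pictures are saved under pics/ and viewed, at most 10 in all, crops included, and the job is handed in when it is done.

Besides the shell and the picture viewer there is one more tool, called after "Emit:" by a JSON object that holds its "name" and its "arguments". step_arm: Moves the arm, as the interface text tells. Its arguments: {"type":"object","properties":{"dp":{"type":"array"},"delta_rot":{"type":"array"},"fingers":{"type":"array"}},"required":["dp","delta_rot","fingers"]}

```bash
mkdir -p pics; cat > h.py <<'E'
import numpy as np, cv2
from workcell import *
def deproj(cal,uv,d):
    K=np.array(cal["mtx"],float);D=np.array(cal["dist"],float)
    p=cv2.undistortPoints(np.array([[uv]],float),K,D)[0,0]
    R=np.array(cal["R"]);t=np.array(cal["t"]).ravel()
    return R.T@(np.array([p[0]*d,p[1]*d,d])-t)
def onz(cal,uv,z):
    K=np.array(cal["mtx"],float);D=np.array(cal["dist"],float)
    p=cv2.undistortPoints(np.array([[uv]],float),K,D)[0,0]
    R=np.array(cal["R"]);t=np.array(cal["t"]).ravel()
    c=-R.T@t; r=R.T@np.array([p[0],p[1],1.]); return c+r*(z-c[2])/r[2]
def cloud(cal,dep):
    K=np.array(cal["mtx"],float);D=np.array(cal["dist"],float)
    h,w=dep.shape; uu,vv=np.meshgrid(np.arange(w),np.arange(h))
    p=cv2.undistortPoints(np.stack([uu,vv],-1).reshape(-1,1,2).astype(float),K,D).reshape(h,w,2)
    R=np.array(cal["R"]);t=np.array(cal["t"]).ravel()
    P=np.concatenate([p*dep[...,None],dep[...,None]],-1)-t
    return P@R
def snap(cam,fn):
    im,d=camera(cam); cv2.imwrite(fn,im[...,::-1]); return im,d,calibration(cam)
E
cat > a.py <<'E'
from h import *
np.set_printoptions(precision=1,suppress=True)
for cam in("scene","top"):
    im,d,cal=snap(cam,f"pics/{cam}1.png"); np.savez(f"{cam}1.npz",im=im,d=d)
    for q in("bay","flap","nest","dowels","stop","lamp_edge","cassette","drops","jar","tissues"):
        for r in place_of(cam,q)[:2]:
            uv=r["uv"]; z={"nest":6,"dowels":6,"stop":6,"lamp_edge":140}.get(q,0)
            print(cam,q,round(r["score"],2),np.array(uv),onz(cal,uv,z))
a=cv2.imread("pics/scene1.png")
print(read_state()["orientation"], read_state()["t"])
E
python3 a.py
```

```text
scene bay 0.92 [349.9 258.8] [572.6  63.7   0. ]Traceback (most recent call last):
  File "a.py", line 6, in <module>
    for r in place_of(cam,q)[:2]:
             ~~~~~~~~^^^^^^^
ValueError: it knows: bay, cassette, dowels, drops, jar, lamp_edge, nest, stop, tissues
```

View pics/scene1.png

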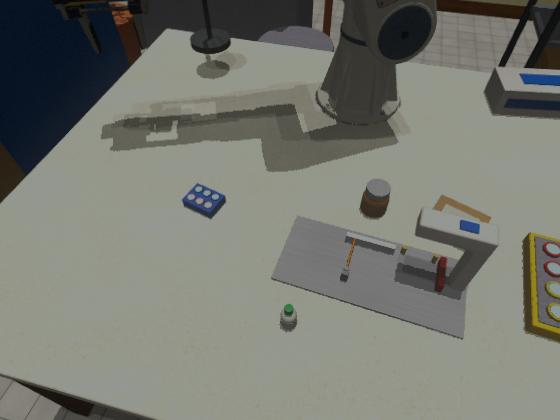

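The scene view shows the cassette at about (204,199), the bay at (370,270), the flap at (350,255), the lamp at (460,240), the jar at (376,195) and the drops at (289,315).

```bash
sed -i 's/"flap",//' a.py; python3 a.py
```

```text
scene bay 0.96 [347.8 256.2] [567.4  58.4   0. ]
scene nest 0.65 [415.7 275.6] [582.  198.5   6. ]
scene dowels 0.56 [420.9 255.2] [529.6 206.9   6. ]
scene stop 0.96 [434.6 273.2] [566.5 235.4   6. ]
scene lamp_edge 0.65 [419.1 228.9] [569.4 169.7 140. ]
scene cassette 0.69 [203.3 202.8] [ 507.3 -294.6    0. ]
scene cassette 0.53 [418.8 260.3] [539.3 204.5   0. ]
scene drops 0.76 [286.  325.4] [747.3 -30.4   0. ]
scene jar 0.62 [374.8 208.6] [421.9  99.4   0. ]
top bay 0.62 [238.8 213.7] [572.6  68.6   0. ]
top nest 0.98 [188.6 214.7] [568.8 192.8   6. ]
top nest 0.16 [182.5 229.5] [532.1 207.    6. ]
top dowels 0.9 [186.4 232.2] [525.5 197.    6. ]
top stop 0.71 [170.  215.1] [567.6 240.    6. ]
top lamp_edge 0.82 [184. 208.] [569.4 167.4 140. ]
top cassette 0.96 [385.1 242.2] [ 504.9 -289.2   -0. ]
top drops 0.53 [280.4 150.7] [731.5 -32.5   0. ]
top jar 0.98 [224.1 272.6] [427.9 102.    0. ]
top tissues 0.8 [152.8 264.3] [445.3 281.5   0. ]
top tissues 0.32 [386.1 239.5] [ 511.4 -291.8   -0. ]
[3.1 0.7 0. ] 1.1
```

View pics/top1.png

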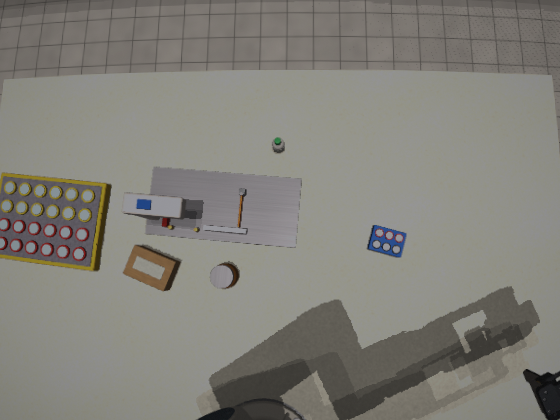

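The top view shows the cassette at (387,241) and the plate corners at about (152,168), (301,178), (296,247) and (147,236). The flap is at (240,208), shut, and the bay is turned slightly. I'll fit the poses from colour and the corners.

```bash
cat > fit.py <<'E'
from h import *
np.set_printoptions(precision=3,suppress=True)
for cam,roi in(("scene",(170,175,235,225)),("top",(360,215,415,265))):
    z=np.load(cam+"1.npz"); im=z["im"]; d=z["d"]; cal=calibration(cam)
    P=cloud(cal,d); hsv=cv2.cvtColor(im,cv2.COLOR_RGB2HSV)
    x0,y0,x1,y1=roi
    B=(hsv[...,0]>100)&(hsv[...,0]<130)&(hsv[...,1]>110); m=np.zeros_like(B); m[y0:y1,x0:x1]=B[y0:y1,x0:x1]
    mm=cv2.morphologyEx(m.astype(np.uint8),cv2.MORPH_CLOSE,np.ones((9,9)))>0
    pts=P[mm&(P[...,2]>15)&(P[...,2]<35)]
    r=cv2.minAreaRect(pts[:,:2].astype(np.float32)); print(cam,"cass",len(pts),r,np.median(pts[:,2]))
    # bay: fit plate by gray points z 3..9 in area
    g=(P[...,2]>3.5)&(P[...,2]<9)&(P[...,0]>450)&(P[...,0]<720)&(P[...,1]>-110)&(P[...,1]<340)&(hsv[...,1]<60)
    g=cv2.morphologyEx(g.astype(np.uint8),cv2.MORPH_OPEN,np.ones((3,3)))>0
    pp=P[g]; r=cv2.minAreaRect(pp[:,:2].astype(np.float32)); print(cam,"plate",len(pp),r, np.median(pp[:,2]))
    bx=cv2.boxPoints(r);print(bx.ravel())
z=np.load("top1.npz"); cal=calibration("top")
for uv in((152,167.5),(301.5,178),(296.5,247.5),(146.5,236)): print(onz(cal,uv,6))
E
python3 fit.py
```

```text
scene cass 672 ((509.15887451171875, -290.2437438964844), (80.72334289550781, 59.58652877807617), 75.28538513183594) 23.85476749890198
scene plate 9840 ((591.3822021484375, 108.05461120605469), (373.8476257324219, 171.20237731933594), 85.41031646728516) 5.348251880561364
[491.098 -71.42  661.751 -85.12  691.666 287.529 521.013 301.229]
top cass 834 ((507.8058166503906, -288.4536437988281), (80.1168212890625, 59.22595977783203), 75.13773345947266) 24.731629663945014
top plate 5468 ((591.2646484375, 109.33158874511719), (375.8463134765625, 170.56866455078125), 85.22252655029297) 6.481833985292603
[490.625 -70.836 660.601 -85.042 691.904 289.499 521.928 303.705]
[688.3   291.781   6.   ]
[661.033 -85.403   6.   ]
[490.552 -74.097   6.   ]
[515.064 298.125   6.   ]
```

```bash
cat >> h.py <<'E'
from scipy.spatial.transform import Rotation as Ro
YAW=-0.082; O=np.array([572.5,62.6,0])
Rb=Ro.from_euler("z",YAW).as_matrix()
def b2w(p): return O+Rb@np.array(p,float)
def w2b(p): return Rb.T@(np.array(p)-O)
def down(yaw,lean=(0,0,0)):
    "tool z down, tool y along dir yaw (world angle), then world-frame rotvec lean"
    y=np.array([np.cos(yaw),np.sin(yaw),0]); z=np.array([0,0,-1.]); return Ro.from_rotvec(lean).as_matrix()@np.stack([np.cross(y,z),y,z],1)
def plan(p,R,step=30,sym=True):
    s=read_state(); R0=Ro.from_rotvec(s["orientation"]).as_matrix(); p0=np.array(s["tool_pos"])
    c=[R]+([R@np.diag([-1,-1,1.])] if sym else [])
    ws=[Ro.from_matrix(R0.T@k).as_rotvec() for k in c]; i=int(np.argmin([np.linalg.norm(w) for w in ws]))
    w=ws[i]; n=int(np.ceil(np.degrees(np.linalg.norm(w))/6.5)); 
    print("rot",n,"rows of",np.round(np.degrees(w)/30/max(n,1),4))
    d=np.array(p)-p0; print("pos",np.round(p0,1),"bay",np.round(w2b(p0),1),"shift",np.round(d,1),"t",s["t"],"F",np.round(s["ft_force"],1),"gap",s["finger_gap"],"q6",s["q"][5])
    t=c[i].T@d/300; m=max(1,int(np.ceil(np.linalg.norm(d)/step))); print("trans",m,"rows of",np.round(t/m,4),"total",np.round(t,4))
E
python3 -c "
from h import *
a=np.radians(-14.8)
plan([508.5,-289.3,120],down(a))
plan([508.5,-289.3,120],down(a)@np.diag([-1,-1,1.]),sym=False)"
```

```text
rot 8 rows of [ 0.      0.     -0.2091]
pos [ 264.4 -566.3  233.6] bay [-255.5 -652.1  233.6] shift [ 244.1  277.  -113.6] t 1.1 F [-0.5  0.5 -0.8] gap 92.05384939248701 q6 -0.0024126501724100135
trans 13 rows of [0.0847 0.0424 0.0291] total [1.1007 0.5507 0.3787]
rot 20 rows of [ 0.     -0.      0.2164]
pos [ 264.4 -566.3  233.6] bay [-255.5 -652.1  233.6] shift [ 244.1  277.  -113.6] t 1.1 F [-0.5  0.5 -0.8] gap 92.05384939248701 q6 -0.0024126501724100135
trans 13 rows of [-0.0847 -0.0424  0.0291] total [-1.1007 -0.5507  0.3787]
```

Emit:
{"name": "step_arm", "arguments": {"dp": [[0, 0, 0.047], [0, 0, 0.047], [0, 0, 0.047], [0, 0, 0.047], [0, 0, 0.047], [0, 0, 0.047], [0, 0, 0.047], [0, 0, 0.05]], "delta_rot": [[0, 0, -0.209], [0, 0, -0.209], [0, 0, -0.209], [0, 0, -0.209], [0, 0, -0.209], [0, 0, -0.209], [0, 0, -0.209], [0, 0, -0.209]], "fingers": [-1, -1, -1, -1, -1, -1, -1, -1]}}

```text
t: 1.77
tool_pos: [264.5, -566.5, 119.4]
orientation: [2.484, 1.923, -0.0]
ft_force: [-0.4, 0.1, -0.5]
finger_gap: 92.0
finger_force: 0.0
```

Emit:
{"name": "step_arm", "arguments": {"dp": [[0.1, 0.05, 0], [0.1, 0.05, 0], [0.1, 0.05, 0], [0.1, 0.05, 0], [0.1, 0.05, 0], [0.1, 0.05, 0], [0.1, 0.05, 0], [0.1, 0.05, 0], [0.1, 0.05, 0], [0.1, 0.05, 0], [0.1, 0.05, 0], [0, 0, 0]], "delta_rot": [[0, 0, 0], [0, 0, 0], [0, 0, 0], [0, 0, 0], [0, 0, 0], [0, 0, 0], [0, 0, 0], [0, 0, 0], [0, 0, 0], [0, 0, 0], [0, 0, 0], [0, 0, 0]], "fingers": [-1, -1, -1, -1, -1, -1, -1, -1, -1, -1, -1, -1]}}

```text
t: 2.77
tool_pos: [511.7, -285.9, 120.2]
orientation: [2.486, 1.92, 0.003]
ft_force: [-0.1, 0.2, -1.4]
finger_gap: 91.6
finger_force: 0.0
```

```bash
cat > w.py <<'E'
from h import *
im,d,cal=snap("wrist","pics/w1.png"); P=cloud(cal,d); hsv=cv2.cvtColor(im,cv2.COLOR_RGB2HSV)
B=((hsv[...,0]>100)&(hsv[...,0]<130)&(hsv[...,1]>110)).astype(np.uint8)
B=cv2.morphologyEx(B,cv2.MORPH_CLOSE,np.ones((25,25)))>0
pts=P[B&(P[...,2]>18)&(P[...,2]<32)&(np.hypot(P[...,0]-508,P[...,1]+289)<70)]
print(len(pts),cv2.minAreaRect(pts[:,:2].astype(np.float32)))
plan([508.5,-289.3,23],down(np.radians(-14.8)))
E
python3 w.py
```

```text
7013 ((505.9590148925781, -291.2304382324219), (79.43269348144531, 59.13298797607422), 75.0735855102539)
rot 1 rows of [ 0.0013 -0.0002  0.0065]
pos [ 510.1 -287.6  120. ] bay [ -33.5 -354.1  120. ] shift [ -1.6  -1.7 -97. ] t 2.8167 F [-0.4  0.2 -0.2] gap 91.98495788271005 q6 -0.2613944474663921
trans 4 rows of [-0.0017 -0.0009  0.0808] total [-0.007  -0.0036  0.3233]
```

View pics/w1.png

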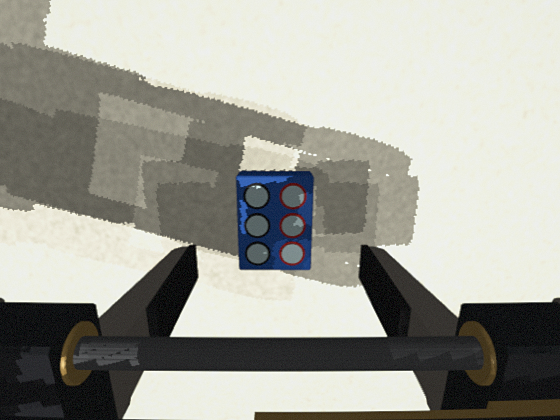

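The wrist view shows the cassette at (275,220), square between the jaws. I'll descend and grip.

Emit:
{"name": "step_arm", "arguments": {"dp": [[-0.01, -0.005, 0.08], [0, 0, 0.08], [0, 0, 0.08], [0, 0, 0.083], [0, 0, 0], [0, 0, 0], [0, 0, 0], [0, 0, 0], [0, 0, 0], [0, 0, 0], [0, 0, 0], [0, 0, 0]], "delta_rot": [[0, 0, 0], [0, 0, 0], [0, 0, 0], [0, 0, 0], [0, 0, 0], [0, 0, 0], [0, 0, 0], [0, 0, 0], [0, 0, 0], [0, 0, 0], [0, 0, 0], [0, 0, 0]], "fingers": [-1, -1, -1, -1, -1, 1, 1, 1, 1, 1, 1, 1]}}

```text
t: 3.82
tool_pos: [506.3, -292.3, 23.5]
orientation: [2.489, 1.916, 0.0]
ft_force: [-1.4, -0.6, 3.7]
finger_gap: 59.9
finger_force: 30.0
```

```bash
python3 -c "
from h import *
s=read_state(); print(s['tool_pos'],s['finger_gap'],s['finger_force'])
plan(b2w([0,-80,75]),down(YAW))"
```

```text
[ 506.2538293  -292.29524999   23.45825881] 59.938046463222605 30.000957548618317
rot 2 rows of [ 0.0006  0.0005 -0.1685]
pos [ 506.3 -292.3   23.5] bay [ -37.  -359.1   23.5] shift [ 59.7 275.2  51.5] t 3.8167 F [-1.4 -0.6  3.7] gap 59.938046463222605 q6 -0.2673758707864728
trans 10 rows of [ 0.093   0.0123 -0.0172] total [ 0.9304  0.1232 -0.1718]
```

Emit:
{"name": "step_arm", "arguments": {"dp": [[0, 0, -0.057], [0, 0, -0.057], [0, 0, -0.058], [0.093, 0.0123, 0], [0.093, 0.0123, 0], [0.093, 0.0123, 0], [0.093, 0.0123, 0], [0.093, 0.0123, 0], [0.093, 0.0123, 0], [0.093, 0.0123, 0], [0.093, 0.0123, 0], [0.093, 0.0123, 0]], "delta_rot": [[0, 0, 0], [0, 0, -0.1685], [0, 0, -0.1685], [0, 0, 0], [0, 0, 0], [0, 0, 0], [0, 0, 0], [0, 0, 0], [0, 0, 0], [0, 0, 0], [0, 0, 0], [0, 0, 0]], "fingers": [1, 1, 1, 1, 1, 1, 1, 1, 1, 1, 1, 1]}}

```text
t: 4.82
tool_pos: [559.4, -42.9, 74.3]
orientation: [-2.31, -2.128, 0.001]
ft_force: [-0.3, -0.1, -3.3]
finger_gap: 59.7
finger_force: 30.0
```

Emit:
{"name": "step_arm", "arguments": {"dp": [[0.093, 0.0123, 0], [0, 0, 0], [0, 0, 0]], "delta_rot": [[0, 0, 0], [0, 0, 0], [0, 0, 0]], "fingers": [1, 1, 1]}}

```text
t: 5.07
tool_pos: [565.5, -15.6, 74.3]
orientation: [-2.307, -2.131, 0.001]
ft_force: [-0.1, -0.8, -2.9]
finger_gap: 59.8
finger_force: 30.0
```

```bash
python3 -c "
from h import *
snap('wrist','pics/w2.png')
plan(b2w([0,-80,30]),down(YAW))"
```

```text
rot 1 rows of [-0.0018  0.0004  0.0029]
pos [565.2 -16.6  74.3] bay [ -0.8 -79.6  74.3] shift [  0.7  -0.5 -44.3] t 5.1167 F [-0.2 -0.2 -2.5] gap 59.69645322379627 q6 0.04871570584566533
trans 2 rows of [-0.0007  0.0013  0.0738] total [-0.0015  0.0026  0.1475]
```

View pics/w2.png

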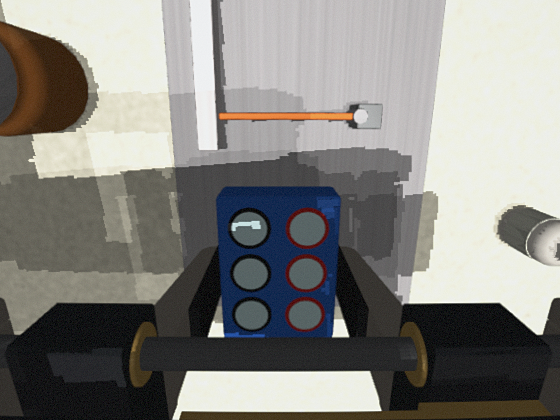

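The wrist view shows the cassette square to the bay, with the flap at row 116, the wall's inner edge at column 218 and the hinge post at (367,116). I'll lower and release while checking those marks.

Emit:
{"name": "step_arm", "arguments": {"dp": [[0, 0, 0.05], [0, 0, 0.05], [0, 0, 0.03], [0, 0, 0.014], [0, 0, 0], [0, 0, 0], [0, 0, 0], [0, 0, 0], [0, 0, 0]], "delta_rot": [[0, 0, 0], [0, 0, 0], [0, 0, 0], [0, 0, 0], [0, 0, 0], [0, 0, 0], [0, 0, 0], [0, 0, 0], [0, 0, 0]], "fingers": [1, 1, 1, 1, 1, -1, -1, -1, -1]}}

```text
t: 5.87
tool_pos: [566.4, -17.0, 32.2]
orientation: [2.31, 2.128, 0.002]
ft_force: [0.3, 0.0, 0.7]
finger_gap: 84.4
finger_force: 0.0
```

```bash
cat > chk.py <<'E'
from h import *
np.set_printoptions(precision=1,suppress=True)
im,d,cal=snap("wrist","pics/w3.png"); P=cloud(cal,d); hsv=cv2.cvtColor(im,cv2.COLOR_RGB2HSV)
Q=(P-O)@Rb
H,S=hsv[...,0],hsv[...,1]
o=(H>5)&(H<22)&(S>150)&(Q[...,2]>26)&(Q[...,2]<38)&(abs(Q[...,1])<40)
p=Q[o];print("flap x",np.percentile(p[:,0],[2,98]),"y",np.median(p[:,1]),"slope",np.polyfit(p[:,0],p[:,1],1),len(p))
w=(S<60)&(Q[...,2]>25)&(Q[...,2]<31)&(Q[...,0]>-60)&(Q[...,0]<-25)&(Q[...,1]>-30)&(Q[...,1]<90)
p=Q[w];print("wall x",np.percentile(p[:,0],[2,98]),"y",np.percentile(p[:,1],[1,99]),len(p), cv2.minAreaRect(p[:,:2].astype(np.float32)))
B=((H>100)&(H<130)&(S>110)).astype(np.uint8); B=cv2.morphologyEx(B,cv2.MORPH_CLOSE,np.ones((31,31)))>0
p=Q[B&(Q[...,2]>25)&(Q[...,2]<36)&(abs(Q[...,0])<60)]; print("cass bay",len(p),cv2.minAreaRect(p[:,:2].astype(np.float32)),np.median(p[:,2]))
plan(b2w([0,-80,120]),down(YAW))
E
python3 chk.py
```

```text
flap x [-127.5   39.3] y 0.7540251227758696 slope [-0.1  0.9] 1766
wall x [-48.6 -37. ] y [-19.  46.] 4428 ((-43.02663803100586, 13.68878173828125), (66.88143157958984, 12.850591659545898), 89.82782745361328)
cass bay 16681 ((-0.7675895690917969, -77.7945785522461), (80.51322174072266, 89.052490234375), 89.7206039428711) 30.91708701062698
rot 1 rows of [ 0. -0. -0.]
pos [566.2 -17.   32. ] bay [  0.3 -79.8  32. ] shift [-0.3 -0.1 88. ] t 5.9167 F [-0.1  0.1 -0.4] gap 88.10350136355596 q6 0.049439886696876253
trans 3 rows of [-0.  -0.  -0.1] total [-0.  -0.  -0.3]
```

Emit:
{"name": "step_arm", "arguments": {"dp": [[0, 0, -0.1], [0, 0, -0.1], [0, 0, -0.1], [0, 0, 0], [0, 0, 0]], "delta_rot": [[0, 0, 0], [0, 0, 0], [0, 0, 0], [0, 0, 0], [0, 0, 0]], "fingers": [-1, -1, -1, 1, 1]}}

```text
t: 6.33
tool_pos: [567.1, -16.9, 123.4]
orientation: [2.308, 2.127, 0.005]
ft_force: [0.5, -0.2, -1.0]
finger_gap: 80.3
finger_force: 0.0
```

```bash
cat > p1.py <<'E'
from h import *
R=down(YAW,0.5236*Rb[:,0])
plan(b2w([8,-148,90]),R,sym=True); print((Rb.T@R).round(2))
E
python3 p1.py; sed -i 's/w3.png/w4.png/' chk.py; python3 chk.py | grep cass
```

```text
rot 5 rows of [0.0016 0.1999 0.0004]
pos [567.1 -16.9 123.4] bay [  1.2 -79.7 123.4] shift [  1.2 -68.6 -33.4] t 6.3333 F [ 0.5 -0.2 -1. ] gap 80.33289575348846 q6 0.04942018184921407
trans 3 rows of [-0.0843  0.0076 -0.0058] total [-0.2528  0.0228 -0.0174]
[[ 0.    1.   -0.  ]
 [ 0.87  0.    0.5 ]
 [ 0.5  -0.   -0.87]]
cass bay 7342 ((-2.6386756896972656, -77.5799789428711), (79.6192626953125, 59.45817565917969), 89.76868438720703) 29.52039113592803
```

Emit:
{"name": "step_arm", "arguments": {"dp": [[0, 0, 0], [0, 0, 0], [0, 0, 0], [0, 0, 0], [0, 0, 0], [-0.0843, 0.0076, -0.0058], [-0.0843, 0.0076, -0.0058], [-0.0843, 0.0076, -0.0058], [0, 0, 0], [0, 0, 0]], "delta_rot": [[0, 0.2, 0], [0, 0.2, 0], [0, 0.2, 0], [0, 0.2, 0], [0, 0.2, 0], [0, 0, 0], [0, 0, 0], [0, 0, 0], [0, 0, 0], [0, 0, 0]], "fingers": [1, 1, 1, 1, 1, 1, 1, 1, 1, 1]}}

```text
t: 7.22
tool_pos: [565.8, -86.0, 86.0]
orientation: [-2.014, -1.849, -0.537]
ft_force: [0.3, 1.5, 1.3]
finger_gap: 10.2
finger_force: 0.0
```

```bash
sed -i 's/,90\])/,30.5])/' p1.py; python3 p1.py
```

```text
rot 1 rows of [-0.0038 -0.0021 -0.0069]
pos [565.8 -86.   86. ] bay [   5.5 -148.6   86. ] shift [  2.5   0.4 -55.5] t 7.2167 F [0.3 1.5 1.3] gap 10.211680746669842 q6 -0.7075603038564086
trans 2 rows of [-0.0454  0.0042  0.0806] total [-0.0908  0.0083  0.1613]
[[ 0.    1.   -0.  ]
 [ 0.87  0.    0.5 ]
 [ 0.5  -0.   -0.87]]
```

Emit:
{"name": "step_arm", "arguments": {"dp": [[-0.0227, 0.002, 0.0403], [-0.0227, 0.002, 0.0403], [-0.0227, 0.002, 0.0403], [-0.0227, 0.002, 0.0403], [0, 0, 0], [0, 0, 0]], "delta_rot": [[0, 0, 0], [0, 0, 0], [0, 0, 0], [0, 0, 0], [0, 0, 0], [0, 0, 0]], "fingers": [1, 1, 1, 1, 1, 1]}}

```text
t: 7.72
tool_pos: [568.6, -84.4, 31.2]
orientation: [-2.011, -1.852, -0.538]
ft_force: [-0.0, 0.1, 0.1]
finger_gap: 0.7
finger_force: 0.0
```

```bash
sed -i 's/-148,30.5/0,30.5/' p1.py; python3 p1.py; python3 -c "
from h import *;print(np.round(read_state()['q'],2));snap('wrist','pics/w5.png')"
```

```text
rot 1 rows of [-0.0044 -0.0017 -0.0014]
pos [568.6 -84.4  31.2] bay [   8.2 -146.8   31.2] shift [ 11.8 146.3  -0.7] t 7.7167 F [-0.   0.1  0.1] gap 0.7318134383364332 q6 -0.7684509737791133
trans 5 rows of [ 0.0845 -0.0001  0.0494] total [ 0.4226 -0.0006  0.2468]
[[ 0.    1.   -0.  ]
 [ 0.87  0.    0.5 ]
 [ 0.5  -0.   -0.87]]
[-0.43  0.65  1.81  0.6   0.97 -0.77]
```

View pics/w5.png

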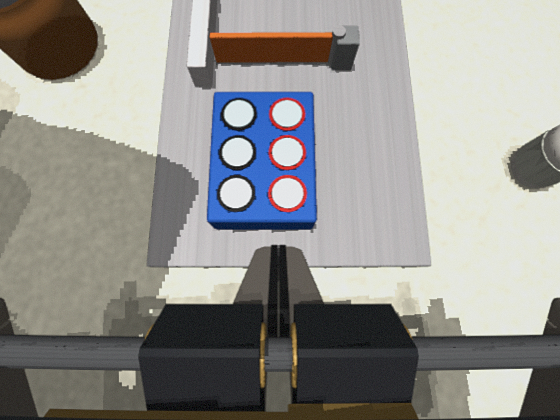

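The closed fingers sit at (278,270) behind the cassette and their tips are narrow. I'll part them about 20 mm so the push stays square, then push in.

Emit:
{"name": "step_arm", "arguments": {"dp": [[0, -0.014, 0], [0, 0, 0], [0.0173, 0, 0.01], [0.0173, 0, 0.01], [0.0173, 0, 0.01], [0.0173, 0, 0.01], [0.0173, 0, 0.01], [0.0173, 0, 0.01], [0.0173, 0, 0.01], [0.0173, 0, 0.01], [0.0173, 0, 0.01], [0.0173, 0, 0.01]], "delta_rot": [[0, 0, 0], [0, 0, 0], [0, 0, 0], [0, 0, 0], [0, 0, 0], [0, 0, 0], [0, 0, 0], [0, 0, 0], [0, 0, 0], [0, 0, 0], [0, 0, 0], [0, 0, 0]], "fingers": [0.57, 0.57, 0.57, 0.57, 0.57, 0.57, 0.57, 0.57, 0.57, 0.57, 0.57, 0.57]}}

```text
t: 8.77
tool_pos: [570.4, -25.3, 32.5]
orientation: [-2.013, -1.856, -0.539]
ft_force: [-2.4, -8.7, 5.8]
finger_gap: 19.8
finger_force: 4.6
```

```bash
python3 p1.py|head -3; python3 -c "
from h import *;snap('wrist','pics/w6.png')"
```

```text
rot 1 rows of [0.0014 0.0027 0.0011]
pos [570.4 -25.3  32.5] bay [  5.1 -87.8  32.5] shift [10.1 87.3 -2. ] t 8.7667 F [-2.4 -8.7  5.8] gap 19.83752374330812 q6 -0.7305677616733185
trans 3 rows of [0.0834 0.0032 0.0507] total [0.2501 0.0097 0.1521]
```

View pics/w6.png

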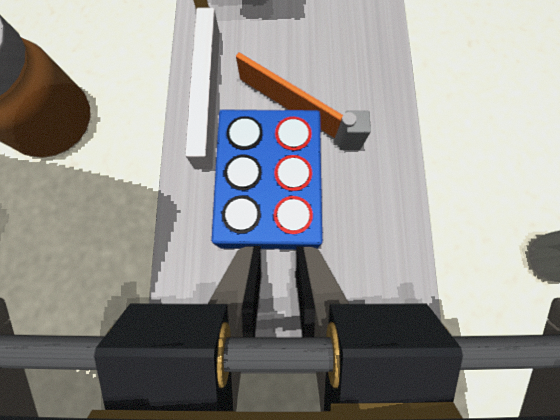

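The flap is opening at (290,90) and the cassette is straight with its edge near the wall. I'll keep pushing.

Emit:
{"name": "step_arm", "arguments": {"dp": [[0.0173, 0, 0.01], [0.0173, 0, 0.01], [0.0173, 0, 0.01], [0.0173, 0, 0.01], [0.0173, 0, 0.01], [0.0173, 0, 0.01], [0.0173, 0, 0.01], [0.0173, 0, 0.01], [0.0173, 0, 0.01], [0.0173, 0, 0.01]], "delta_rot": [[0, 0, 0], [0, 0, 0], [0, 0, 0], [0, 0, 0], [0, 0, 0], [0, 0, 0], [0, 0, 0], [0, 0, 0], [0, 0, 0], [0, 0, 0]], "fingers": [0.57, 0.57, 0.57, 0.57, 0.57, 0.57, 0.57, 0.57, 0.57, 0.57]}}

```text
t: 9.65
tool_pos: [575.0, 35.2, 32.3]
orientation: [-2.013, -1.854, -0.539]
ft_force: [-0.4, -3.8, 1.5]
finger_gap: 19.5
finger_force: 1.9
```

```bash
python3 p1.py|head -3; python3 -c "
from h import *;snap('wrist','pics/w7.png')"
```

```text
rot 1 rows of [-0.0002  0.     -0.0003]
pos [575.   35.2  32.3] bay [  4.7 -27.1  32.3] shift [ 5.5 26.7 -1.8] t 9.65 F [-0.4 -3.8  1.5] gap 19.491906874722645 q6 -0.6822412475472498
trans 1 rows of [0.0751 0.011  0.0505] total [0.0751 0.011  0.0505]
```

View pics/w7.png

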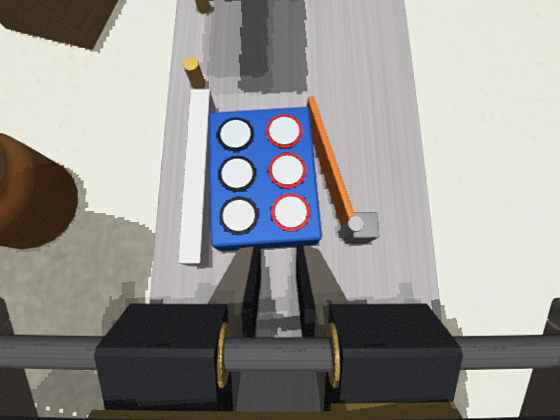

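The flap (335,160) now rides the cassette's side. The cassette is about 2° off and still near the wall, so I'll continue.

Emit:
{"name": "step_arm", "arguments": {"dp": [[0.0173, 0, 0.01], [0.0173, 0, 0.01], [0.0173, 0, 0.01], [0.0173, 0, 0.01], [0.0173, 0, 0.01], [0.0173, 0, 0.01], [0.0173, 0, 0.01], [0.0173, 0, 0.01], [0.0173, 0, 0.01], [0.0173, 0, 0.01], [0.0173, 0, 0.01], [0.0173, 0, 0.01]], "delta_rot": [[0, 0, 0], [0, 0, 0], [0, 0, 0], [0, 0, 0], [0, 0, 0], [0, 0, 0], [0, 0, 0], [0, 0, 0], [0, 0, 0], [0, 0, 0], [0, 0, 0], [0, 0, 0]], "fingers": [0.57, 0.57, 0.57, 0.57, 0.57, 0.57, 0.57, 0.57, 0.57, 0.57, 0.57, 0.57]}}

```text
t: 10.7
tool_pos: [580.7, 107.0, 32.3]
orientation: [-2.012, -1.854, -0.539]
ft_force: [-2.1, -2.4, 1.0]
finger_gap: 19.8
finger_force: 1.3
```

```bash
python3 p1.py|head -3; python3 -c "
from h import *;snap('wrist','pics/w8.png')"
```

```text
rot 1 rows of [-0.0008 -0.0001 -0.0003]
pos [580.7 107.   32.3] bay [ 4.5 44.9 32.3] shift [ -0.2 -45.   -1.8] t 10.7 F [-2.1 -2.4  1. ] gap 19.785399955374036 q6 -0.6154441605487727
trans 2 rows of [-0.0663  0.0058 -0.0349] total [-0.1326  0.0115 -0.0697]
```

View pics/w8.png

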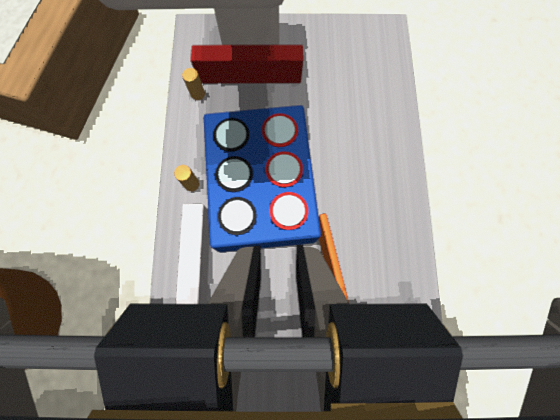

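The cassette is through, about 3° off, with the stop at (247,65) and dowels at (190,80) and (185,178). The stop should square it up.

Emit:
{"name": "step_arm", "arguments": {"dp": [[0.0173, 0, 0.01], [0.0173, 0, 0.01], [0.0173, 0, 0.01], [0.0173, 0, 0.01], [0.0115, 0, 0.0067], [0.0058, 0, 0.0033], [0, 0, 0]], "delta_rot": [[0, 0, 0], [0, 0, 0], [0, 0, 0], [0, 0, 0], [0, 0, 0], [0, 0, 0], [0, 0, 0]], "fingers": [0.57, 0.57, 0.57, 0.57, 0.57, 0.57, 0.57]}}

```text
t: 11.33
tool_pos: [583.2, 136.9, 32.4]
orientation: [-2.012, -1.854, -0.539]
ft_force: [-1.4, 0.9, -0.1]
finger_gap: 19.7
finger_force: 1.0
```

```bash
cat > cs.py <<'E'
from h import *
import sys
cam=sys.argv[1]
np.set_printoptions(precision=1,suppress=True)
im,d,cal=snap(cam,f"pics/c{sys.argv[2]}.png"); P=cloud(cal,d); Q=(P-O)@Rb; hsv=cv2.cvtColor(im,cv2.COLOR_RGB2HSV);H,S=hsv[...,0],hsv[...,1]
B=((H>100)&(H<130)&(S>110)).astype(np.uint8); B=cv2.morphologyEx(B,cv2.MORPH_CLOSE,np.ones((31,31)))>0
m=B&(Q[...,2]>27)&(Q[...,2]<33)&(abs(Q[...,0]+10)<60)&(Q[...,1]>0)&(Q[...,1]<190)
p=Q[m]; r=cv2.minAreaRect(p[:,:2].astype(np.float32)); print("cass",len(p),r); print(cv2.boxPoints(r).ravel())
rd=((H<8)|(H>172))&(S>150)&(Q[...,2]>27)&(Q[...,2]<33)&(Q[...,1]>160)&(Q[...,1]<200)
if rd.sum()>10: print("stop",np.percentile(Q[rd][:,1],[2,50,98]),np.percentile(Q[rd][:,0],[2,98]))
g=(H>15)&(H<32)&(S>90)&(Q[...,2]>24)&(Q[...,2]<32)&(Q[...,0]<-35)&(Q[...,0]>-65)&(Q[...,1]>90)&(Q[...,1]<185)
for lo,hi in((90,120),(150,185)):
    q=Q[g&(Q[...,1]>lo)&(Q[...,1]<hi)]
    if len(q)>5: print("dowel x",np.percentile(q[:,0],[3,97]),"y",np.percentile(q[:,1],[3,97]))
o=(H>5)&(H<22)&(S>150)&(Q[...,2]>26)&(Q[...,2]<38)&(Q[...,0]>-40)&(Q[...,0]<50)&(Q[...,1]>-10)&(Q[...,1]<85)
if o.sum()>5: q=Q[o]; print("flap ends",q[q[:,0].argmin()],q[q[:,0].argmax()])
E
python3 cs.py wrist 1; python3 p1.py|sed -n 2p
```

```text
cass 12345 ((-7.943927764892578, 129.17764282226562), (59.79312515258789, 87.37004089355469), 2.424852132797241)
[-39.7 171.6 -36.   84.3  23.8  86.8  20.1 174.1]
stop [161.3 178.7 185.3] [10.  19.2]
dowel x [-53.9 -45.3] y [ 98.3 106.9]
dowel x [-52.4 -46.7] y [162. 164.]
pos [583.1 136.8  32.4] bay [ 4.5 74.8 32.4] shift [ -2.6 -74.8  -1.9] t 11.3833 F [-1.6  1.5 -0.3] gap 19.60523523391762 q6 -0.5850993219931883
```

Emit:
{"name": "step_arm", "arguments": {"dp": [[0.0058, 0, 0.0033], [0.0058, 0, 0.0033], [0.0029, 0, 0.0017], [0, 0, 0]], "delta_rot": [[0, 0, 0], [0, 0, 0], [0, 0, 0], [0, 0, 0]], "fingers": [0.57, 0.57, 0.57, 0.57]}}

```text
t: 11.72
tool_pos: [583.5, 139.6, 32.2]
orientation: [-2.014, -1.856, -0.538]
ft_force: [-4.9, -13.3, 6.1]
finger_gap: 19.6
finger_force: 7.8
```

```bash
python3 cs.py wrist 2; python3 p1.py|sed -n 2p
```

```text
cass 11705 ((-7.478761672973633, 125.79199981689453), (59.479496002197266, 96.2421875), 2.297914743423462)
[-39.1 172.7 -35.3  76.5  24.2  78.9  20.3 175.1]
stop [161.7 179.8 185.7] [12.6 19.3]
dowel x [-53.8 -45.2] y [ 98.7 106.9]
pos [583.6 139.6  32.2] bay [ 4.7 77.6 32.2] shift [ -3.1 -77.6  -1.7] t 11.7667 F [ -5.5 -12.1   5.4] gap 19.57345073836099 q6 -0.57972475343363
```

Contact at the stop with 13 N. I'll back out along the tool so the flap shuts, then go round for the side push.

Emit:
{"name": "step_arm", "arguments": {"dp": [[0, 0, -0.03], [0, 0, -0.03], [0, 0, -0.04], [0, 0, -0.04], [0, 0, -0.04], [0, 0, -0.04], [0, 0, -0.04], [0, 0, -0.04], [0, 0, -0.04], [0, 0, -0.04], [0, 0, -0.04], [0, 0, 0]], "delta_rot": [[0, 0, 0], [0, 0, 0], [0, 0, 0], [0, 0, 0], [0, 0, 0], [0, 0, 0], [0, 0, 0], [0, 0, 0], [0, 0, 0], [0, 0, 0], [0, 0, 0], [0, 0, 0]], "fingers": [0.57, 0.57, 0.57, 0.57, 0.57, 0.57, 0.57, 0.57, 0.57, 0.57, 0.57, 0.57]}}

```text
t: 12.77
tool_pos: [579.8, 77.2, 143.8]
orientation: [-2.014, -1.855, -0.543]
ft_force: [0.5, 0.2, -0.1]
finger_gap: 19.9
finger_force: 0.0
```

```bash
python3 cs.py wrist 3; cat > p2.py <<'E'
from h import *
import sys
R=down(YAW-np.pi/2,np.radians(30)*Rb[:,1]); p=[float(v) for v in sys.argv[1:4]]
if len(sys.argv)>4: R=Ro.from_rotvec(read_state()["orientation"]).as_matrix()
plan(b2w(p),R,sym=False); print(np.round(read_state()["q"],2))
E
python3 p2.py 120 0 160 keep; python3 p2.py 120 60 140
```

```text
cass 4424 ((-8.80059814453125, 134.66604614257812), (59.17351150512695, 80.4620132446289), 1.7760870456695557)
[-39.6 174.  -37.1  93.5  22.   95.4  19.5 175.8]
stop [162.8 180.5 186.2] [ 8.6 18.3]
dowel x [-54.2 -46.2] y [ 98.8 107.4]
dowel x [-52.2 -47.7] y [162.8 163.4]
flap ends [-10.3   1.6  31.3] [21.4  1.6 31.2]
rot 0 rows of [0. 0. 0.]
pos [579.4  77.7 142.7] bay [  5.7  15.6 142.7] shift [112.7 -24.9  17.3] t 12.8167 F [ 0.1 -0.5 -0.8] gap 19.70713038322868 q6 -0.4760254442810074
trans 4 rows of [-0.0041  0.0953 -0.0187] total [-0.0165  0.3813 -0.075 ]
[-0.16  0.44  1.86  0.64  0.99 -0.48]
rot 17 rows of [ 0.0002 -0.0918  0.1832]
pos [579.4  77.7 142.7] bay [  5.7  15.6 142.7] shift [117.6  34.9  -2.7] t 12.8167 F [ 0.1 -0.5 -0.8] gap 19.70713038322868 q6 -0.4760254442810074
trans 5 rows of [ 0.0669 -0.0296 -0.0365] total [ 0.3347 -0.1479 -0.1827]
[-0.16  0.44  1.86  0.64  0.99 -0.48]
```

Emit:
{"name": "step_arm", "arguments": {"dp": [[-0.0041, 0.0953, -0.0187], [-0.0041, 0.0953, -0.0187], [-0.0041, 0.0953, -0.0187], [-0.0041, 0.0953, -0.0187], [0, 0, 0], [0, 0, 0], [0, 0, 0], [0, 0, 0], [0, 0, 0], [0, 0, 0], [0, 0, 0], [0, 0, 0]], "delta_rot": [[0, 0, 0], [0, 0, 0], [0, 0, 0], [0, 0, 0], [0, -0.0918, 0.1832], [0, -0.0918, 0.1832], [0, -0.0918, 0.1832], [0, -0.0918, 0.1832], [0, -0.0918, 0.1832], [0, -0.0918, 0.1832], [0, -0.0918, 0.1832], [0, -0.0918, 0.1832]], "fingers": [0.57, 0.57, 0.57, 0.57, 0.57, 0.57, 0.57, 0.57, 0.57, 0.57, 0.57, 0.57]}}

```text
t: 13.82
tool_pos: [690.9, 54.1, 157.9]
orientation: [-2.724, -1.064, 0.077]
ft_force: [0.7, -0.3, 0.1]
finger_gap: 19.8
finger_force: 0.0
```

Emit:
{"name": "step_arm", "arguments": {"dp": [[0, 0, 0], [0, 0, 0], [0, 0, 0], [0, 0, 0], [0, 0, 0], [0, 0, 0], [0, 0, 0], [0, 0, 0], [0, 0, 0], [0, 0, 0]], "delta_rot": [[0, -0.0918, 0.1832], [0, -0.0918, 0.1832], [0, -0.0918, 0.1832], [0, -0.0918, 0.1832], [0, -0.0918, 0.1832], [0, -0.0918, 0.1832], [0, -0.0918, 0.1832], [0, -0.0918, 0.1832], [0, -0.0918, 0.1832], [0, 0, 0]], "fingers": [1, 1, 1, 1, 1, 1, 1, 1, 1, 1]}}

```text
t: 14.65
tool_pos: [691.0, 54.0, 155.8]
orientation: [-3.011, 0.129, 0.817]
ft_force: [-0.6, 0.2, -0.0]
finger_gap: 0.3
finger_force: 0.0
```

```bash
python3 p2.py 75 135 90
```

```text
rot 1 rows of [ 0.003   0.0117 -0.0078]
pos [691.   54.  155.8] bay [118.8   1.1 155.8] shift [-32.7 137.  -65.8] t 14.65 F [-0.6  0.2 -0. ] gap 0.3189677449710676 q6 1.6955212453932331
trans 6 rows of [-0.0028 -0.0744  0.0438] total [-0.0167 -0.4463  0.263 ]
[0.05 0.83 1.09 0.06 1.74 1.7 ]
```

Emit:
{"name": "step_arm", "arguments": {"dp": [[-0.0028, -0.0744, 0.0438], [-0.0028, -0.0744, 0.0438], [-0.0028, -0.0744, 0.0438], [-0.0028, -0.0744, 0.0438], [-0.0028, -0.0744, 0.0438], [-0.0028, -0.0744, 0.0438], [0, 0, 0], [0, 0, 0]], "delta_rot": [[0, 0.011, -0.007], [0, 0, 0], [0, 0, 0], [0, 0, 0], [0, 0, 0], [0, 0, 0], [0, 0, 0], [0, 0, 0]], "fingers": [1, 1, 1, 1, 1, 1, 1, 1]}}

```text
t: 15.32
tool_pos: [657.3, 191.7, 91.7]
orientation: [-3.014, 0.111, 0.801]
ft_force: [0.3, 0.2, 0.2]
finger_gap: 0.3
finger_force: 0.0
```

```bash
python3 p2.py 55 134 31
```

```text
rot 1 rows of [ 0.0046 -0.0075  0.015 ]
pos [657.3 191.7  91.7] bay [ 74.  135.6  91.7] shift [-19.   -0.  -60.7] t 15.3167 F [0.3 0.2 0.2] gap 0.31745092607713427 q6 1.8233684407016313
trans 3 rows of [0.0154 0.0017 0.0689] total [0.0463 0.0052 0.2067]
[0.21 0.86 1.18 0.14 1.6  1.82]
```

Emit:
{"name": "step_arm", "arguments": {"dp": [[0.0154, 0.0017, 0.0689], [0.0154, 0.0017, 0.0689], [0.0154, 0.0017, 0.0689], [0, 0, 0], [-0.0173, 0, 0.01], [-0.0173, 0, 0.01], [0, 0, 0]], "delta_rot": [[0, 0, 0.015], [0, 0, 0], [0, 0, 0], [0, 0, 0], [0, 0, 0], [0, 0, 0], [0, 0, 0]], "fingers": [1, 1, 1, 1, 1, 1, 1]}}

```text
t: 15.9
tool_pos: [627.8, 191.5, 33.5]
orientation: [-3.015, 0.129, 0.798]
ft_force: [0.3, -0.0, -0.3]
finger_gap: 0.3
finger_force: 0.0
```

```bash
python3 p2.py 34 134 31; python3 cs.py wrist 4
```

```text
rot 1 rows of [ 0.0009 -0.0117 -0.0072]
pos [627.8 191.5  33.5] bay [ 44.6 133.   33.5] shift [-10.5   1.9  -2.5] t 15.9 F [ 0.3 -0.  -0.3] gap 0.252293301797032 q6 1.8230011317150234
trans 1 rows of [-0.0264 -0.0035  0.0248] total [-0.0264 -0.0035  0.0248]
[0.22 0.88 1.28 0.15 1.47 1.82]
cass 805 ((12.886499404907227, 137.34518432617188), (67.24761962890625, 67.93268585205078), 50.30049133300781)
[-34.7 133.2  17.5  89.8  60.5 141.5   8.2 184.9]
stop [161.9 180.3 186.6] [11.7 21.1]
flap ends [-33.6   1.7  28.8] [45.8  8.  29.2]
```

View pics/c4.png

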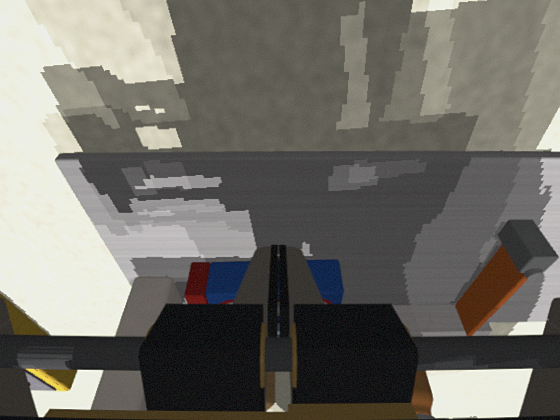

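The closed fingers (278,270) stand beside the cassette's +x face, about mid-length, and the flap is shut at (490,290). I'll push to -x gently.

Emit:
{"name": "step_arm", "arguments": {"dp": [[-0.0025, 0, 0.0085], [-0.0058, 0, 0.0033], [-0.0058, 0, 0.0033], [-0.0058, 0, 0.0033], [-0.0058, 0, 0.0033], [-0.0029, 0, 0.0017], [0, 0, 0]], "delta_rot": [[0, 0, 0], [0, 0, 0], [0, 0, 0], [0, 0, 0], [0, 0, 0], [0, 0, 0], [0, 0, 0]], "fingers": [1, 1, 1, 1, 1, 1, 1]}}

```text
t: 16.53
tool_pos: [616.9, 192.5, 30.2]
orientation: [-3.016, 0.13, 0.8]
ft_force: [1.5, 0.0, 2.4]
finger_gap: 0.3
finger_force: 0.9
```

```bash
python3 p2.py 34 134 31
```

```text
rot 1 rows of [ 0.0018 -0.01   -0.0082]
pos [616.9 192.5  30.2] bay [ 33.7 133.1  30.2] shift [0.4 0.9 0.8] t 16.5333 F [1.5 0.  2.4] gap 0.30677108978604545 q6 1.824024057254959
trans 1 rows of [-0.0004 -0.0031 -0.0029] total [-0.0004 -0.0031 -0.0029]
[0.22 0.87 1.31 0.15 1.46 1.82]
```

Force is still sliding-level, so I'll go on in small steps until the dowels resist.

Emit:
{"name": "step_arm", "arguments": {"dp": [[-0.0043, 0, 0.0025], [-0.0043, 0, 0.0025], [0, 0, 0]], "delta_rot": [[0, 0, 0], [0, 0, 0], [0, 0, 0]], "fingers": [1, 1, 1]}}

```text
t: 16.78
tool_pos: [615.7, 192.4, 30.3]
orientation: [-3.017, 0.13, 0.794]
ft_force: [7.1, -2.6, 2.2]
finger_gap: 0.6
finger_force: 3.7
```

Emit:
{"name": "step_arm", "arguments": {"dp": [[-0.0043, 0, 0.0025], [0, 0, 0]], "delta_rot": [[0, 0, 0], [0, 0, 0]], "fingers": [1, 1]}}

```text
t: 16.95
tool_pos: [615.4, 192.4, 30.4]
orientation: [-3.018, 0.13, 0.79]
ft_force: [10.6, -1.9, 1.6]
finger_gap: 0.5
finger_force: 5.5
```

Resistance has built to 10 N, so it's against the dowels. I'll back off and look from above.

Emit:
{"name": "step_arm", "arguments": {"dp": [[0.0173, 0, -0.01], [0.03, 0, -0.02], [0, 0, -0.06], [0, 0, -0.08], [0, 0, -0.08], [0, 0, -0.08], [0, 0, -0.08], [0, 0, 0], [0, 0, 0]], "delta_rot": [[0, 0, 0], [0, 0, 0], [0, 0, 0], [0, 0, 0], [0, 0, 0], [0, 0, 0], [0, 0, 0], [0, 0, 0], [0, 0, 0]], "fingers": [1, 1, 1, 1, 1, 1, 1, 1, 1]}}

```text
t: 17.7
tool_pos: [685.8, 187.0, 130.1]
orientation: [-3.015, 0.13, 0.799]
ft_force: [-0.3, 0.1, -0.8]
finger_gap: 0.4
finger_force: 0.0
```

```bash
python3 cs.py wrist 5; echo; python3 cs.py scene 6;cat > p3.py <<'E'
from h import *
R=down(YAW,0.5236*Rb[:,0])
plan(b2w([-12,40,140]),R,sym=False)
E
python3 p2.py 120 0 160 keep; python3 p3.py
```

```text
cass 1752 ((-15.298064231872559, 134.9432373046875), (79.69306182861328, 60.23475646972656), 89.52702331542969)
[-45.7  95.3  14.5  94.8  15.1 174.5 -45.1 175. ]
stop [166.  180.2 185.8] [-48.   18.7]
dowel x [-53.9 -48.7] y [167.8 171.2]
flap ends [-34.5  -0.6  31.7] [37.8  1.8 31.4]

cass 225 ((-14.309115409851074, 107.9636001586914), (28.46876335144043, 60.460880279541016), 89.63552856445312)
[-44.6  93.9  15.8  93.5  16.  122.  -44.4 122.4]
dowel x [-52.3 -47.6] y [ 99.2 105.3]
flap ends [-31.9   0.6  29.5] [39.9  0.2 33.5]
rot 0 rows of [0. 0. 0.]
pos [684.2 186.8 128.2] bay [101.1 133.  128.2] shift [   7.9 -134.1   31.8] t 17.8 F [-0.1  0.   0.2] gap 0.5309530125076481 q6 1.8374339880876582
trans 5 rows of [ 0.0008  0.0887 -0.0245] total [ 0.0038  0.4434 -0.1225]
[0.2  0.87 1.08 0.14 1.69 1.84]
rot 17 rows of [ 0.0005  0.0917 -0.1836]
pos [684.2 186.8 128.2] bay [101.1 133.  128.2] shift [-120.3  -83.4   11.8] t 17.8 F [-0.1  0.   0.2] gap 0.5309530125076481 q6 1.8374339880876582
trans 5 rows of [-0.0497 -0.0754 -0.0378] total [-0.2487 -0.377  -0.189 ]
```

The cassette is square against the dowels to within 1 mm. Squaring it may have left about 1 mm at the stop, so I'll make one final push from behind, descending inside the shut flap.

Emit:
{"name": "step_arm", "arguments": {"dp": [[0, 0.0887, -0.0245], [0, 0.0887, -0.0245], [0, 0.0887, -0.0245], [0, 0.0887, -0.0245], [0, 0.0887, -0.0245], [0, 0, 0], [0, 0, 0], [0, 0, 0], [0, 0, 0], [0, 0, 0], [0, 0, 0], [0, 0, 0]], "delta_rot": [[0, 0, 0], [0, 0, 0], [0, 0, 0], [0, 0, 0], [0, 0, 0], [0, 0.0917, -0.1836], [0, 0.0917, -0.1836], [0, 0.0917, -0.1836], [0, 0.0917, -0.1836], [0, 0.0917, -0.1836], [0, 0.0917, -0.1836], [0, 0.0917, -0.1836]], "fingers": [1, 1, 1, 1, 1, 1, 1, 1, 1, 1, 1, 1]}}

```text
t: 18.8
tool_pos: [690.7, 53.4, 160.5]
orientation: [-2.839, -0.832, 0.229]
ft_force: [0.4, -0.1, 0.7]
finger_gap: 0.1
finger_force: 0.0
```

Emit:
{"name": "step_arm", "arguments": {"dp": [[0, 0, 0], [0, 0, 0], [0, 0, 0], [0, 0, 0], [0, 0, 0], [0, 0, 0], [0, 0, 0], [0, 0, 0], [0, 0, 0], [0, 0, 0], [0, 0, 0]], "delta_rot": [[0, 0.0917, -0.1836], [0, 0.0917, -0.1836], [0, 0.0917, -0.1836], [0, 0.0917, -0.1836], [0, 0.0917, -0.1836], [0, 0.0917, -0.1836], [0, 0.0917, -0.1836], [0, 0.0917, -0.1836], [0, 0.0917, -0.1836], [0, 0.0917, -0.1836], [0, 0, 0]], "fingers": [0.57, 0.57, 0.57, 0.57, 0.57, 0.57, 0.57, 0.57, 0.57, 0.57, 0.57]}}

```text
t: 19.72
tool_pos: [690.1, 52.2, 159.4]
orientation: [-2.01, -1.859, -0.542]
ft_force: [-0.3, 0.3, 0.1]
finger_gap: 19.7
finger_force: 0.0
```

```bash
sed -i 's/-12,40,140/-11,8,142/' p3.py; python3 p3.py
```

```text
rot 1 rows of [ 0.0034 -0.0003  0.0078]
pos [690.1  52.2 159.4] bay [118.   -0.8 159.4] shift [-127.9   19.3  -17.4] t 19.7167 F [-0.3  0.3  0.1] gap 19.67761030375943 q6 -0.3926081223036754
trans 5 rows of [-0.0007 -0.086   0.013 ] total [-0.0037 -0.4301  0.0649]
```

Emit:
{"name": "step_arm", "arguments": {"dp": [[0, -0.086, 0.013], [0, -0.086, 0.013], [0, -0.086, 0.013], [0, -0.086, 0.013], [0, -0.086, 0.013], [0, 0, 0], [0, 0, 0]], "delta_rot": [[0, 0, 0.008], [0, 0, 0], [0, 0, 0], [0, 0, 0], [0, 0, 0], [0, 0, 0], [0, 0, 0]], "fingers": [0.57, 0.57, 0.57, 0.57, 0.57, 0.57, 0.57]}}

```text
t: 20.3
tool_pos: [563.0, 74.1, 144.0]
orientation: [-2.021, -1.85, -0.538]
ft_force: [-0.3, -0.3, 0.2]
finger_gap: 19.8
finger_force: 0.0
```

```bash
sed -i 's/-11,8,142/-11,68,32/' p3.py; python3 p3.py; python3 cs.py wrist 7
```

```text
rot 1 rows of [ 0.0058  0.0057 -0.0099]
pos [563.   74.1 144. ] bay [-10.4  10.6 144. ] shift [   4.1   57.2 -112. ] t 20.3 F [-0.3 -0.3  0.2] gap 19.79242456990554 q6 -0.48387801718109225
trans 5 rows of [-0.0042 -0.0004  0.0838] total [-0.021  -0.0019  0.4189]
cass 4190 ((-13.377960205078125, 128.95712280273438), (59.16078186035156, 69.70537567138672), 0.14003391563892365)
[-43.  163.7 -42.9  94.   16.3  94.2  16.1 163.9]
dowel x [-52.  -44.1] y [ 98.1 106.6]
dowel x [-52.3 -44.8] y [162.  167.5]
flap ends [-23.9   1.1  32.3] [ 6.2  0.9 32.2]
```

Emit:
{"name": "step_arm", "arguments": {"dp": [[-0.0042, 0, 0.0838], [-0.0042, 0, 0.0838], [-0.0042, 0, 0.0838], [-0.0042, 0, 0.0838], [-0.0042, 0, 0.0838], [0, 0, 0], [0.0115, 0, 0.0067], [0.0058, 0, 0.0033], [0.0058, 0, 0.0033], [0, 0, 0]], "delta_rot": [[0.005, 0.005, -0.01], [0, 0, 0], [0, 0, 0], [0, 0, 0], [0, 0, 0], [0, 0, 0], [0, 0, 0], [0, 0, 0], [0, 0, 0], [0, 0, 0]], "fingers": [0.57, 0.57, 0.57, 0.57, 0.57, 0.57, 0.57, 0.57, 0.57, 0.57]}}

```text
t: 21.18
tool_pos: [571.6, 138.5, 34.0]
orientation: [-2.011, -1.859, -0.546]
ft_force: [0.1, -0.5, -0.3]
finger_gap: 19.4
finger_force: 0.0
```

```bash
python3 p3.py; python3 cs.py wrist 8
```

```text
rot 1 rows of [ 0.009  -0.0014  0.0085]
pos [571.6 138.5  34. ] bay [-7.2 75.6 34. ] shift [-4.5 -7.3 -2. ] t 21.1833 F [ 0.1 -0.5 -0.3] gap 19.42076228172928 q6 -0.605798790379652
trans 1 rows of [-0.0253 -0.0128 -0.0069] total [-0.0253 -0.0128 -0.0069]
cass 10953 ((-15.31901741027832, 122.9308090209961), (59.66122055053711, 70.31774139404297), 0.254992812871933)
[-45.3 158.  -45.   87.6  14.7  87.9  14.4 158.2]
dowel x [-54.1 -46. ] y [ 98.4 106.9]
```

Touching soon; I'll advance in small steps.

Emit:
{"name": "step_arm", "arguments": {"dp": [[0.0043, -0.006, 0.0025], [0.0043, -0.006, 0.0025], [0, 0, 0]], "delta_rot": [[0, 0, 0], [0, 0, 0], [0, 0, 0]], "fingers": [0.57, 0.57, 0.57]}}

```text
t: 21.48
tool_pos: [568.3, 141.0, 33.2]
orientation: [-2.014, -1.86, -0.546]
ft_force: [2.3, -6.8, 2.5]
finger_gap: 20.0
finger_force: 2.8
```

Emit:
{"name": "step_arm", "arguments": {"dp": [[0.0043, 0, 0.0025], [0, 0, 0]], "delta_rot": [[0, 0, 0], [0, 0, 0]], "fingers": [0.57, 0.57]}}

```text
t: 21.65
tool_pos: [568.5, 141.5, 33.1]
orientation: [-2.014, -1.861, -0.545]
ft_force: [-0.2, -14.1, 6.6]
finger_gap: 19.9
finger_force: 7.0
```

It is seated on the stop with 14 N. I'll retreat and check.

Emit:
{"name": "step_arm", "arguments": {"dp": [[-0.008, 0, -0.005], [0, 0, -0.03], [0, 0, -0.05], [0, 0, -0.08], [0, 0, -0.08], [0, 0, -0.08], [0, 0, -0.08], [0, 0, -0.03], [0, 0, 0], [0, 0, 0]], "delta_rot": [[0, 0, 0], [0, 0, 0], [0, 0, 0], [0, 0, 0], [0, 0, 0], [0, 0, 0], [0, 0, 0], [0, 0, 0], [0, 0, 0], [0, 0, 0]], "fingers": [0.57, 0.57, 0.57, 0.57, 0.57, 0.57, 0.57, 0.57, 0.57, 0.57]}}

```text
t: 22.48
tool_pos: [561.4, 76.1, 144.7]
orientation: [-2.012, -1.858, -0.545]
ft_force: [-0.2, 0.0, -0.3]
finger_gap: 20.0
finger_force: 0.0
```

```bash
python3 cs.py wrist 9; python3 - <<'E'
import cv2
a=cv2.imread("pics/c9.png"); cv2.imwrite("pics/c9z.png",cv2.resize(a[0:220,120:400],None,fx=2.5,fy=2.5))
E
```

```text
cass 4219 ((-16.015426635742188, 129.1495819091797), (59.190242767333984, 68.35660552978516), 0.4141884744167328)
[-45.9 163.1 -45.4  94.8  13.8  95.2  13.3 163.5]
dowel x [-54.4 -46.9] y [ 98.7 107.1]
dowel x [-54.8 -47.9] y [162.5 169. ]
flap ends [-28.5  -1.1  31.3] [ 3.3 -1.  31. ]
```

View pics/c9z.png

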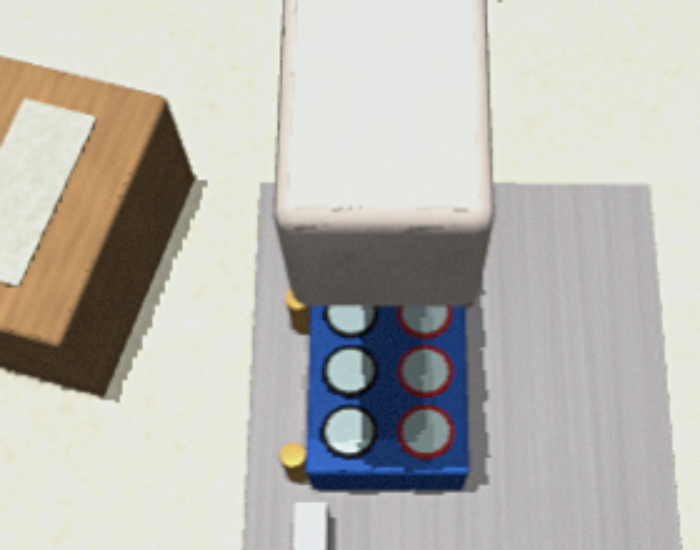

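The view shows the cassette (390,400) snug by both dowels (300,310) and (293,460) under the lamp, with the flap shut. To be sure of the dowel contact after the final push, I'll make one more gentle side push, since there is plenty of time.

Emit:
{"name": "step_arm", "arguments": {"dp": [[0, 0.086, -0.011], [0, 0.086, -0.011], [0, 0.086, -0.011], [0, 0.086, -0.011], [0, 0.086, -0.011], [0, 0, 0], [0, 0, 0], [0, 0, 0], [0, 0, 0], [0, 0, 0], [0, 0, 0], [0, 0, 0]], "delta_rot": [[0, 0, 0], [0, 0, 0], [0, 0, 0], [0, 0, 0], [0, 0, 0], [0, -0.0918, 0.1832], [0, -0.0918, 0.1832], [0, -0.0918, 0.1832], [0, -0.0918, 0.1832], [0, -0.0918, 0.1832], [0, -0.0918, 0.1832], [0, -0.0918, 0.1832]], "fingers": [0.57, 0.57, 0.57, 0.57, 0.57, 0.57, 0.57, 0.57, 0.57, 0.57, 0.57, 0.57]}}

```text
t: 23.53
tool_pos: [688.2, 58.8, 157.4]
orientation: [-2.655, -1.183, -0.007]
ft_force: [-0.0, 0.3, 0.5]
finger_gap: 19.6
finger_force: 0.0
```

Emit:
{"name": "step_arm", "arguments": {"dp": [[0, 0, 0], [0, 0, 0], [0, 0, 0], [0, 0, 0], [0, 0, 0], [0, 0, 0], [0, 0, 0], [0, 0, 0], [0, 0, 0], [0, 0, 0], [0, 0, 0]], "delta_rot": [[0, -0.0918, 0.1832], [0, -0.0918, 0.1832], [0, -0.0918, 0.1832], [0, -0.0918, 0.1832], [0, -0.0918, 0.1832], [0, -0.0918, 0.1832], [0, -0.0918, 0.1832], [0, -0.0918, 0.1832], [0, -0.0918, 0.1832], [0, -0.0918, 0.1832], [0, 0, 0]], "fingers": [1, 1, 1, 1, 1, 1, 1, 1, 1, 1, 1]}}

```text
t: 24.45
tool_pos: [688.4, 58.6, 155.5]
orientation: [-3.013, 0.125, 0.813]
ft_force: [0.7, -0.2, -1.3]
finger_gap: 0.2
finger_force: 0.0
```

```bash
python3 p2.py 75 135 90
```

```text
rot 1 rows of [ 0.0047  0.0069 -0.0028]
pos [688.4  58.6 155.5] bay [115.8   5.5 155.5] shift [-30.1 132.4 -65.5] t 24.45 F [ 0.7 -0.2 -1.3] gap 0.19472086682819761 q6 1.698067616785327
trans 6 rows of [-0.0015 -0.0719  0.0428] total [-0.0087 -0.4315  0.2571]
[0.05 0.83 1.1  0.07 1.73 1.7 ]
```

Emit:
{"name": "step_arm", "arguments": {"dp": [[-0.0015, -0.0719, 0.0428], [-0.0015, -0.0719, 0.0428], [-0.0015, -0.0719, 0.0428], [-0.0015, -0.0719, 0.0428], [-0.0015, -0.0719, 0.0428], [-0.0015, -0.0719, 0.0428], [0, 0, 0], [0, 0, 0]], "delta_rot": [[0, 0.007, 0], [0, 0, 0], [0, 0, 0], [0, 0, 0], [0, 0, 0], [0, 0, 0], [0, 0, 0], [0, 0, 0]], "fingers": [1, 1, 1, 1, 1, 1, 1, 1]}}

```text
t: 25.12
tool_pos: [657.6, 191.2, 91.9]
orientation: [-3.016, 0.113, 0.8]
ft_force: [0.1, -0.2, -0.2]
finger_gap: 0.2
finger_force: 0.0
```

```bash
python3 p2.py 45 135 31
```

```text
rot 1 rows of [ 0.0061 -0.0096  0.0124]
pos [657.6 191.2  91.9] bay [ 74.3 135.2  91.9] shift [-29.2   2.2 -60.9] t 25.1167 F [ 0.1 -0.2 -0.2] gap 0.21976409928615312 q6 1.8246848917712348
trans 3 rows of [0.0056 0.0002 0.0749] total [0.0169 0.0005 0.2247]
[0.21 0.86 1.18 0.14 1.6  1.82]
```

Emit:
{"name": "step_arm", "arguments": {"dp": [[0.0056, 0, 0.0749], [0.0056, 0, 0.0749], [0.0056, 0, 0.0749], [0, 0, 0], [-0.0058, 0, 0.0033], [-0.0058, 0, 0.0033], [-0.0058, 0, 0.0033], [-0.0058, 0, 0.0033], [-0.0058, 0, 0.0033], [0, 0, 0]], "delta_rot": [[0, 0, 0.012], [0, 0, 0], [0, 0, 0], [0, 0, 0], [0, 0, 0], [0, 0, 0], [0, 0, 0], [0, 0, 0], [0, 0, 0], [0, 0, 0]], "fingers": [1, 1, 1, 1, 1, 1, 1, 1, 1, 1]}}

```text
t: 25.95
tool_pos: [620.5, 193.1, 33.1]
orientation: [-3.017, 0.129, 0.796]
ft_force: [-0.3, -0.4, 1.3]
finger_gap: 0.4
finger_force: 0.0
```

Emit:
{"name": "step_arm", "arguments": {"dp": [[-0.0043, 0, 0.0025], [-0.0029, 0, 0.0017], [0, 0, 0]], "delta_rot": [[0, 0, 0], [0, 0, 0], [0, 0, 0]], "fingers": [1, 1, 1]}}

```text
t: 26.2
tool_pos: [617.7, 193.3, 32.4]
orientation: [-3.017, 0.129, 0.798]
ft_force: [-0.7, -0.3, 0.1]
finger_gap: 0.3
finger_force: 0.0
```

Emit:
{"name": "step_arm", "arguments": {"dp": [[-0.0043, 0, 0.0025], [-0.0043, 0, 0.0025], [0, 0, 0]], "delta_rot": [[0, 0, 0], [0, 0, 0], [0, 0, 0]], "fingers": [1, 1, 1]}}

```text
t: 26.45
tool_pos: [616.0, 193.5, 32.5]
orientation: [-3.018, 0.13, 0.793]
ft_force: [3.6, -0.6, 0.0]
finger_gap: 0.7
finger_force: 2.0
```

Emit:
{"name": "step_arm", "arguments": {"dp": [[-0.0029, 0, 0.0017], [0, 0, 0]], "delta_rot": [[0, 0, 0], [0, 0, 0]], "fingers": [1, 1]}}

```text
t: 26.62
tool_pos: [615.7, 193.5, 32.5]
orientation: [-3.018, 0.13, 0.791]
ft_force: [7.1, -0.9, 0.0]
finger_gap: 0.3
finger_force: 3.5
```

Firm at once, in the same place as before, so it is against both dowels. I'll retreat and do a last check.

Emit:
{"name": "step_arm", "arguments": {"dp": [[0.0173, 0, -0.01], [0.03, 0, -0.02], [0, 0, -0.06], [0, 0, -0.08], [0, 0, -0.08], [0, 0, -0.08], [0, 0, -0.08], [0, 0, 0], [0, 0, 0]], "delta_rot": [[0, 0, 0], [0, 0, 0], [0, 0, 0], [0, 0, 0], [0, 0, 0], [0, 0, 0], [0, 0, 0], [0, 0, 0], [0, 0, 0]], "fingers": [1, 1, 1, 1, 1, 1, 1, 1, 1]}}

```text
t: 27.37
tool_pos: [687.3, 187.7, 132.9]
orientation: [-3.017, 0.13, 0.796]
ft_force: [-0.1, 0.3, -0.6]
finger_gap: 0.5
finger_force: 0.0
```

```bash
python3 cs.py wrist 10; python3 - <<'E'
from h import *
camera("top"); cal=calibration("top")
for q in("drops","jar","tissues"):
    r=place_of("top",q)[:1]
    if r: print(q,np.round(onz(cal,r[0]["uv"],0)),r[0]["score"])
print(np.round(read_state()["ft_force"],1),np.abs(read_state()["qd"]).max())
E
```

```text
cass 1774 ((-15.026294708251953, 134.99365234375), (60.12717819213867, 79.55551147460938), 0.6599785089492798)
[-45.5 174.4 -44.6  94.9  15.5  95.6  14.6 175.1]
stop [166.1 180.2 185.7] [-48.6  18.5]
dowel x [-54.  -48.8] y [168.2 170.5]
flap ends [-34.1   1.7  29.6] [38.1  2.1 28.1]
drops [733. -29.   0.] 0.47
jar [424.  98.   0.] 0.75
[-0.4  0.8  0.6] 0.007715740352936354
```

```bash
python3 -c "
from workcell import hand_in
print(hand_in())"
```

```text
the job is handed in; nothing more can be done
None
```

The cassette went in through the flap and lies home under the lamp, against the red stop and both brass dowels, with the flap shut behind it. I handed it in at about 27 s; the drop bottle and jar measured where they started, and the tissue box was not found in that last check, though the arm never went near it.

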